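# Press the amber glass sample home

### The job

In the colour-sample frame, put your fingertips on the amber glass pane, press it gently down until it is flush with the frame, and keep it pressed there for about three seconds so that its adhesive takes; then withdraw clear of everything. Touch no other pane (the green one stands proud too, but its adhesive is not ready), pull nothing up, and leave the things lying on the bench where they are.

Things in the scene. Friction and masses are not known exactly. Their poses are not given: they have to be found in the camera images.
- frame: dark wooden sample frame lying fixed on the bench, 186 (x) by 268 (y) mm, 22 mm high; origin: centre of its underside, z up. Six 72 mm square cells, 2 along x by 3 along y, centres at x = -41 or 41, y = -82, 0 or 82 mm, parted by metal ribs 10 mm wide, 0.5 mm lower than the 16 mm wide border. The panes have the same yaw as the frame.
- amber_top (a point): AMBER (orange-yellow): glass pane 68 x 68 mm, 16 mm thick, in any one of the six cells; the point is the centre of its top face, z up. Starts 5.5 to 7 mm proud of the frame. Slides straight down without tilting, against a steady friction of about 4 N, stays where left, and meets a firm stop when flush with the border (top 22 mm above the bench).
- amber (a joint): how far the amber pane has been pressed down, m: 0 = standing 7 mm proud, 0.007 = fully seated, flush; negative = pulled up.
- green_top (a point): DARK GREEN: glass pane 68 x 68 mm, 16 mm thick, in any one of the six cells; the point is the centre of its top face, z up. It too stands 5.5 to 7 mm proud and would slide down if pushed; not to be touched.
- green (a joint): how far the green pane has been pressed down, m, same scale as the amber one; it must stay as it is.
- ruby_top (a point): RUBY (deep red): glass pane 68 x 68 mm, 16 mm thick, in any one of the six cells; the point is the centre of its top face, z up. Already seated, its top 22 mm above the bench, flush with the border; not to be touched.
- blue_top (a point): DEEP BLUE: glass pane 68 x 68 mm, 16 mm thick, in any one of the six cells; the point is the centre of its top face, z up. Already seated, its top 22 mm above the bench, flush with the border; not to be touched.
- violet_top (a point): VIOLET: glass pane 68 x 68 mm, 16 mm thick, in any one of the six cells; the point is the centre of its top face, z up. Already seated, its top 22 mm above the bench, flush with the border; not to be touched.
- opal_top (a point): OPAL (milky white): glass pane 68 x 68 mm, 16 mm thick, in any one of the six cells; the point is the centre of its top face, z up. Already seated, its top 22 mm above the bench, flush with the border; not to be touched.
- jar: closed jar of adhesive with a black cap, 64 mm across, 75 mm tall, beside the frame's left (+y) edge. Loose; origin at the centre of its underside.
- marker: white marker pen with a red cap, 130 mm long along its x axis, 14 mm thick, lying before the near (-x) edge of the frame. Loose; origin at the centre of its underside.
- pliers: glass pliers with red handles, about 160 mm long along their x axis, 56 mm wide, 14 mm high, beside the frame's right (-y) edge. Loose; origin at the centre of its underside.
- spatula: putty spatula, 170 mm long along its x axis, beyond the far (+x) edge of the frame. Loose; origin at the centre of its underside.
- cork: cork sanding block 90 x 50 x 30 mm, standing off at the left. Loose; origin at the centre of its underside.
- offcut: loose amber glass offcut 60 x 35 x 6 mm lying on the bench outside the frame, at the right: not the pane of the task. Loose; origin at the centre of its underside.
- weight: brass weight with a small knob, 48 mm across, 54 mm tall, at the right. Loose; origin at the centre of its underside.

How it is judged:
On the way:
1. the fingertips keep the amber pane pressed down flush for at least two seconds on end (value of joint amber above 0.0055 m and contact force between the fingers and amber above 0.5 N), for 2 s.
At the end, for the whole second after the job is handed in: The amber pane is seated to within 1.5 mm of flush, having been held there by the fingers for two seconds; the green pane stands where it stood (no more than 3 mm down); every loose thing is at rest within 10 mm of its start (value of joint amber above 0.0055 m and value of joint green between -0.002 and 0.003 m and distance of each of jar, marker, pliers, spatula, cork, offcut, weight from where it was at the start of the episode below 0.01 m and linear speed of each of jar, marker, pliers, spatula, cork, offcut, weight below 0.02 m/s); the robot touches nothing.
It fails at once if the amber pane is pressed with more than 40 N (contact force between anything else and amber above 40 N).
It fails at once if a pane is pulled up out of its cell (value of joint any of amber, green below -0.003 m).
It fails at once if another pane is touched by the robot (contact force between any of the fingers, the arm and green above 0.5 N or contact force between any of the fingers, the arm and ruby above 0.5 N or contact force between any of the fingers, the arm and blue above 0.5 N or contact force between any of the fingers, the arm and violet above 0.5 N or contact force between any of the fingers, the arm and opal above 0.5 N).
It fails at once if a loose thing on the bench is moved by more than 10 mm (distance of any of jar, marker, pliers, spatula, cork, offcut, weight from where it was at the start of the episode above 0.01 m).
It also fails if it takes over 29 s, if anything falls off the work surface, if the arm or the gripper's body presses on something with over 40 N, if the wrist force passes 120 N, or if a joint passes its speed limit or range.

### The arm

A 6-joint arm with a two-finger parallel gripper is mounted at the origin on the work surface. World frame = base frame: x ahead of the robot, y to its left, z up, the work surface at z = 0. Lengths are in m, angles in rad, forces in N, time in s.
With the tool pointing down it reaches from about 0.425 to 1.125 m from the base axis. Payload 14.9 kg.
Tool frame: the origin (TCP) lies at the very end of the fingers, on their centre line; the grasp point (between the pads) lies 19 mm behind it; z points along the fingers, y is the line along which they close (so a half turn about z gives the same grasp; the last joint's range is limited). The gripper opens to 91 mm and grips with 3 to 60 N. Pads are 32 mm wide; open, the fingers measure 118 mm over their backs; the gripper's body (76 mm by 178 mm) begins 60 mm behind the grasp point.
Start: joints at [-1.303, 0.379, 1.734, -0, 1.028, -0.033], TCP at [0.207, -0.669, 0.214] pointing down, gripper open.
Joint ranges: [-2.77, 2.77], [-0.74, 2.19], [0, 2.66], [-1.06, 4.2], [0.31, 2.87], [-3.08, 3.08]. Speed limits (rad/s): [1.89, 1.89, 2.39, 3.14, 3.14, 3.14].

### API

Orientations are given as a unit quaternion [w, x, y, z].
In Python, from workcell import robot gives the robot as it stands.
- The arm moves only by the tool drive_tool, never from a script. Its argument "series" is a list of rows, each a list of 7 numbers: the shift along the tool's x, y, z in units of 0.2 m (1.0 is 0.2 m), then the turn, a rotation vector about the tool's x, y, z in units of 90 degrees (1.0 is 90 degrees), then the gripper command: -1 is fully open, 1 is shut, values between are in proportion. A call has 1 to 5 rows; each row shifts and turns the commanded pose from where the row before left it, along the tool's axes as they then stand; what a row does not reach is not made up. A row lasts 1/8 s, in which the tool goes at most 62.5 mm and 10.7 degrees, less where a joint would pass 70% of its speed; a pose out of reach is approached as far as the arm can. A call with a number of a shift or a turn outside -1 to 1 is refused whole. A call with a gripper value outside its range is refused whole. The fingers move at their own pace and stop on an object; "grip_force" is the grip in N (left out, the last holds). Time passes only in rows, so rows that do not move let the fingers close. It gives the time, the measured TCP pose, the force, the opening and the grip force at its end, in the units of the state.
- robot.sense(): the state, without advancing time (a new reading comes with each control period).
- robot.capture(name): name is "side" or "top" or "wrist"; returns the picture (480x640x3 uint8, red, green, blue); there is no depth.
- robot.get_calibration(name): a dict with "fovy" (degrees; the focal length in pixels is half the picture's height over the tangent of half this angle, whatever the lens; pixels are square), "cx", "cy" (the principal point, pixels), "dist_coeffs" ([k1, k2, p1, p2, k3] as OpenCV has them; the pictures are not rectified), "extrinsics" (4x4, takes a point from world to camera coordinates); the wrist camera has in their place "tool_from_camera" (4x4, takes a point from camera to tool coordinates, whose origin is the TCP and whose axes are the flange's). Camera axes: x right, y down, z forward; pixel columns grow to the right and rows downward; lengths in m; the calibration is good to about 2 mm. A picture is of the moment at which its call begins: read the wrist's pose just before it. get_calibration takes no time and is no camera call.
- robot.close_job(): hands the job in; it is judged then, once.
Trained networks look in the newest picture that a camera, given by its name, has taken for a name from the list of things; names that differ only in an ending like _2 or _b are one class to them, and where a whole thing is asked for, a point or a joint stands for the part that bears it (a point fixed in the world has none). Each returns a list of dicts, best first, with "p" (0 to 1); they miss things now and then, are a little off and sometimes report something else, mostly with a low value. They report only what shows in the picture. A call takes as long as a camera call.
- robot.recognise(camera, target): "location" ([column, row] in pixels, amid what is visible of it).
- robot.cut_out(camera, target): "pixels" (480x640 bool, what is visible of it) and "location" ([column, row] in pixels, amid what is visible of it).
The state is a dict: "t": time; "joint_positions": joint angles; "dq": joint speeds; "joint_efforts": joint torques, N m; "eef_pos": TCP position; "ee_rot": TCP orientation; "wrist_force": force on the tool from outside, world axes, zero at the start; "ft_torque": the same for the moment, N m; "width": finger opening in m; "grasp_force": force on a finger pad.
Only numpy, scipy, OpenCV 4.12 (cv2) and the standard library are available. Lean on these libraries where they do the work, as an engineer would, in place of code of your own. Each camera call takes 0.05 s, during which the arm holds its last target. There are 200 camera calls.

## Working session

There is one attempt and no reset: what is moved stays moved. The work goes in short steps, Python scripts to look and compute and a tool call to move; the robot and the scene stay as the last step left them, time stands still between calls to the robot, and variables do not carry over. Pictures are saved under pics/ and viewed, at most 10 in all, crops included, and the job is handed in when it is done.

Besides the shell and the picture viewer there is one more tool, called after "Request:" as name([rows], argument=value, ...), one row to a line, values as JSON. drive_tool: Moves the arm, as the interface text tells. Shifts and turns lie within -1 to 1; 1 stands for 0.2 m of shift or 90 degrees of turn. Its arguments: {"type":"object","properties":{"series":{"type":"array"},"grip_force":{"type":"number"}},"required":["series"]}

```bash
mkdir -p pics
cat > h.py <<'E'
import numpy as np, cv2
from workcell import robot
from scipy.spatial.transform import Rotation as R
def cam(n):
    c=robot.get_calibration(n); f=240/np.tan(np.radians(c["fovy"])/2)
    K=np.array([[f,0,c["cx"]],[0,f,c["cy"]],[0,0,1]]); return c,K,np.array(c["dist_coeffs"],float)
def ray(n,px,z,st=None):
    c,K,d=cam(n)
    u=cv2.undistortPoints(np.array(px,float).reshape(-1,1,2),K,d).reshape(-1,2)
    if n=="wrist":
        T=np.eye(4);w=st["ee_rot"];T[:3,:3]=R.from_quat([w[1],w[2],w[3],w[0]]).as_matrix();T[:3,3]=st["eef_pos"]
        M=T@np.array(c["tool_from_camera"])
    else: M=np.linalg.inv(np.array(c["extrinsics"]))
    v=np.c_[u,np.ones(len(u))]@M[:3,:3].T; o=M[:3,3]
    return o+v*((z-o[2])/v[:,2])[:,None]
E
python3 - <<'E'
from h import *
s=robot.sense();print(s["t"],s["eef_pos"],s["ee_rot"])
for n in("top","side"):
    im=robot.capture(n);cv2.imwrite(f"pics/{n}0.png",im[...,::-1])
    print(n,np.linalg.inv(np.array(robot.get_calibration(n)["extrinsics"]))[:3,3])
    for t,z in(("amber_top",.0285),("green_top",.0285),("ruby_top",.022),("blue_top",.022),("violet_top",.022),("opal_top",.022),("frame",.022)):
        for r in robot.cut_out(n,t)[:2]:
            b=cv2.minAreaRect(np.argwhere(r["pixels"])[:,::-1].astype(np.float32))
            print(n,t,round(r["p"],2),np.round(r["location"]),int(r["pixels"].sum()),ray(n,r["location"],z)[0].round(4),[np.round(x,1) for x in b])
E
```

```text
0.0 [ 0.20727099 -0.66819129  0.21329809] [-5.33326251e-04  9.88712829e-01  1.49822071e-01 -6.43389347e-05]
top [ 0.39995226 -0.01530341  1.33883306]
top amber_top 0.72 [275. 227.] 724 [0.5535 0.1105 0.0285] [array([273.4, 226.5]), array([27.8, 27. ]), np.float64(79.4)]
top green_top 0.67 [244. 230.] 796 [0.5467 0.1883 0.0285] [array([240.9, 232.6]), array([28.3, 29.5]), np.float64(79.7)]
top ruby_top 0.93 [263. 193.] 701 [0.641  0.1416 0.022 ] [array([268.3, 194.6]), array([27.3, 26.7]), np.float64(78.7)]
top ruby_top 0.67 [234. 202.] 770 [0.618  0.2132 0.022 ] [array([236.1, 201.1]), array([28.3, 28.1]), np.float64(80.5)]
top blue_top 0.72 [303. 190.] 756 [0.6458 0.0405 0.022 ] [array([300. , 188.4]), array([27.8, 27.3]), np.float64(78.7)]
top violet_top 0.58 [239. 199.] 772 [0.625  0.2012 0.022 ] [array([236.5, 200.9]), array([28.5, 28.1]), np.float64(79.7)]
top opal_top 0.6 [308. 219.] 755 [0.574  0.0291 0.022 ] [array([305.9, 220.4]), array([27.7, 27.6]), np.float64(79.4)]
top frame 0.69 [274. 211.] 3907 [0.5955 0.1134 0.022 ] [array([270.2, 210.6]), array([ 76.1, 110.4]), np.fl
[... 445 characters left out ...]
2. 227.] 330 [0.636  0.1202 0.022 ] [array([372.4, 225.7]), array([13.6, 28.4]), np.float64(84.3)]
side ruby_top 0.66 [337. 213.] 349 [0.5514 0.1972 0.022 ] [array([333.9, 212.7]), array([14. , 27.5]), np.float64(83.7)]
side blue_top 0.95 [381. 244.] 448 [0.6462 0.0359 0.022 ] [array([382.5, 242.1]), array([17.1, 31.2]), np.float64(80.5)]
side blue_top 0.31 [363. 211.] 240 [0.6245 0.205  0.022 ] [array([362.5, 210.7]), array([11. , 24.5]), np.float64(83.7)]
side opal_top 0.8 [349. 248.] 435 [0.5673 0.0266 0.022 ] [array([350.9, 246.6]), array([16. , 30.8]), np.float64(82.2)]
side frame 0.56 [363. 242.] 2333 [0.6037 0.0486 0.022 ] [array([360.9, 232.5]), array([64.3, 92.6]), np.float64(82.5)]
```

View pics/top0.png

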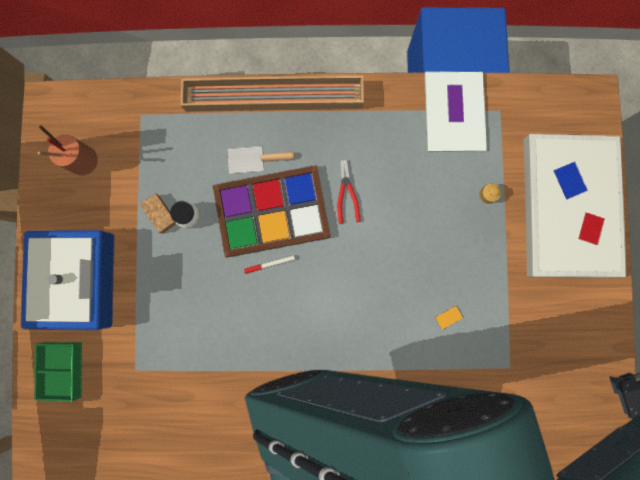

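View pics/side0.png

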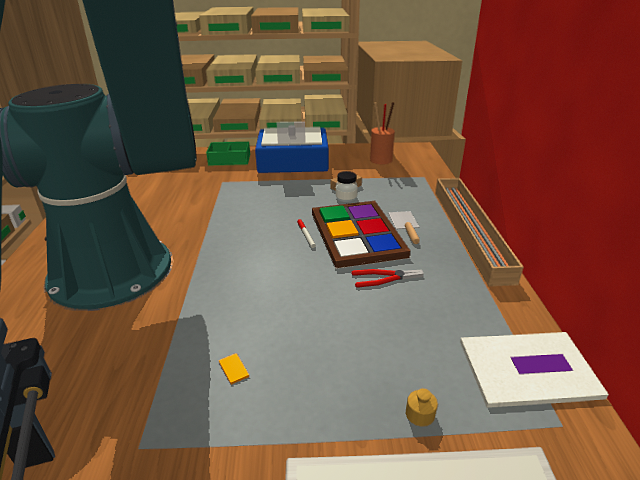

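The top view shows the frame with the amber pane at about (273,227), in the near middle cell. Green is at (241,233), white at (306,220) and ruby at (268,194). The side view agrees, and the amber offcut at (235,369) is well away. The frame's yaw is about +10.6°. I'll start by moving over high up, closing the fingers on the way.

Request:
drive_tool([
  [0,0,0,0,0,0.073,1],
  [0.21,-0.13,0,0,0,0,1],
  [0.21,-0.13,0,0,0,0,1],
  [0.21,-0.13,0,0,0,0,1],
  [0.21,-0.13,0,0,0,0,1],
], grip_force=10)

```text
t: 1.42
eef_pos: [0.3543, -0.5342, 0.2141]
ee_rot: [0.0, 0.996, 0.093, 0.0]
wrist_force: [-0.2, -0.5, -0.3]
width: 0.0446
grasp_force: 0.0
```

Request:
drive_tool([
  [0.21,-0.13,0,0,0,0,1],
  [0.21,-0.13,0,0,0,0,1],
  [0.21,-0.13,0,0,0,0,1],
  [0.21,-0.13,0,0,0,0,1],
  [0.074,-0.247,0,0,0,0,1],
])

```text
t: 2.05
eef_pos: [0.5064, -0.3499, 0.2141]
ee_rot: [0.0, 0.996, 0.093, 0.0]
wrist_force: [0.2, 0.6, 0.2]
width: 0.0004
grasp_force: 0.0
```

Request:
drive_tool([
  [0.074,-0.247,0,0,0,0,1],
  [0.074,-0.247,0,0,0,0,1],
  [0.074,-0.247,0,0,0,0,1],
  [0.074,-0.247,0,0,0,0,1],
  [0.074,-0.247,0,0,0,0,1],
])

```text
t: 2.68
eef_pos: [0.5316, -0.0927, 0.2142]
ee_rot: [0.0, 0.996, 0.093, 0.0]
wrist_force: [0.4, -0.0, -0.4]
width: 0.0003
grasp_force: 0.0
```

Request:
drive_tool([
  [0.074,-0.247,0,0,0,0,1],
  [0.074,-0.247,0,0,0,0,1],
  [0,0,0,0,0,0,1],
])

```text
t: 3.05
eef_pos: [0.5425, 0.0108, 0.2141]
ee_rot: [-0.0, 0.996, 0.095, 0.0]
wrist_force: [-0.4, -0.4, -1.2]
width: 0.0006
grasp_force: 0.0
```

```bash
cat > m.py <<'E'
from h import *
s=robot.sense();w=s["ee_rot"];Rm=R.from_quat([w[1],w[2],w[3],w[0]]).as_matrix()
print(s["t"],s["eef_pos"],"toolx yaw",np.degrees(np.arctan2(Rm[1,0],Rm[0,0])),"z",Rm[:,2],s["width"],s["wrist_force"])
print(np.round(robot.get_calibration("wrist")["tool_from_camera"],3))
im=robot.capture("wrist");cv2.imwrite("pics/w0.png",im[...,::-1])
for n in("wrist","top"):
    if n=="top": robot.capture("top")
    for t,z in(("amber_top",.0285),("green_top",.0285),("opal_top",.022),("violet_top",.022),("ruby_top",.022),("blue_top",.022)):
        for r in robot.cut_out(n,t)[:1]:
            c=max(cv2.findContours(r["pixels"].astype(np.uint8),0,2)[0],key=len).reshape(-1,2)
            q=ray(n,c,z,s)[:,:2].astype(np.float32); b=cv2.minAreaRect(q*1000)
            print(n,t,round(r["p"],2),np.round(r["location"]),[np.round(x,1) for x in b])
E
python3 m.py
```

```text
3.05 [0.54246347 0.01082208 0.21407101] toolx yaw 10.861781403059476 z [ 3.29385488e-04  1.85944449e-04 -9.99999928e-01] 0.0006011075041533816 [-0.38498089 -0.41550868 -1.23249599]
[[ 0.002 -0.957 -0.289  0.081]
 [ 1.     0.002  0.001  0.   ]
 [-0.    -0.289  0.957 -0.171]
 [ 0.     0.     0.     1.   ]]
wrist amber_top 0.61 [214. 171.] [array([557. , 114.4]), array([69.4, 70.4]), np.float64(10.8)]
wrist green_top 0.93 [127. 175.] [array([542.2, 193.4]), array([68.8, 72.5]), np.float64(9.8)]
wrist opal_top 0.79 [302. 172.] [array([571.4,  34.7]), array([68.5, 68.3]), np.float64(9.6)]
wrist violet_top 0.8 [124.  82.] [array([622.1, 209.5]), array([69.5, 71.3]), np.float64(10.2)]
wrist ruby_top 0.88 [207.  86.] [array([637. , 128.8]), array([68.5, 70.2]), np.float64(9.6)]
wrist blue_top 0.67 [297.  83.] [array([651.7,  49.6]), array([67.6, 68.9]), np.float64(10.7)]
top amber_top 0.55 [264. 224.] [array([553. , 136.7]), array([58.3, 14.1]), np.float64(11.3)]
top green_top 0.61 [244. 232.] [array([541.2, 194.2]), array([70.8, 69.8]), np.float64(10.0)]
top opal_top 0.56 [234. 200.] [array([621.8, 208.9]), array([68.5, 68.2]), np.float64(10.0)]
top violet_top 0.55 [233. 202.] [array([622.3, 209.7]), array([68. , 70.4]), np.float64(9.7)]
top ruby_top 0.63 [260. 193.] [array([635.5, 141.1]), array([70.9, 45.3]), np.float64(0.1)]
```

View pics/w0.png

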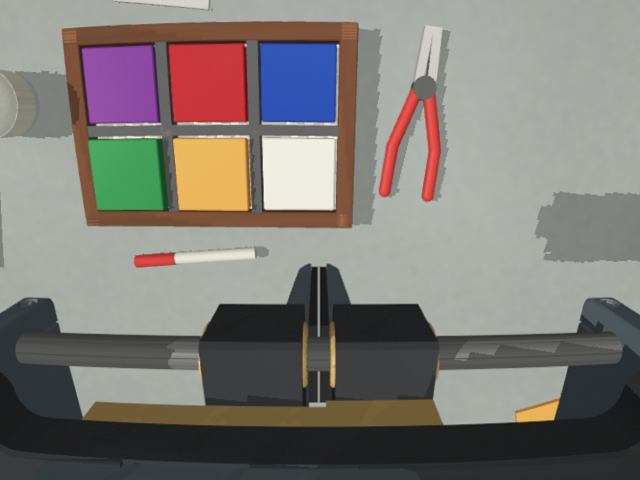

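The wrist view shows amber at (214,171), between green (127,175) and white (302,172). Its measured centre is (0.557, 0.114) with a yaw of about 10°, and size and pitch match the given dimensions. Next I'll centre above it and descend to z ≈ 0.054.

Request:
drive_tool([
  [0.084,-0.247,0,0,0,0.01,1],
  [0.084,-0.247,0,0,0,0,1],
  [0,0,0,0,0,0,1],
  [0,0,0.2,0,0,0,1],
  [0,0,0.2,0,0,0,1],
])

```text
t: 4.38
eef_pos: [0.558, 0.1111, 0.1333]
ee_rot: [0.0, 0.996, 0.085, 0.001]
wrist_force: [0.5, 0.3, -0.4]
width: 0.0003
grasp_force: 0.0
```

Request:
drive_tool([
  [0,0,0.2,0,0,0,1],
  [0,0,0.2,0,0,0,1],
  [0,0,0,0,0,0,1],
  [0,0,0,0,0,0,1],
])

```text
t: 4.88
eef_pos: [0.5586, 0.1112, 0.0552]
ee_rot: [-0.0, 0.996, 0.085, 0.001]
wrist_force: [0.0, -0.5, 0.5]
width: 0.0004
grasp_force: 0.0
```

```bash
sed -i 's/w0/w1/;/for n in/s/("wrist","top")/("wrist",)/' m.py; python3 m.py
```

```text
4.875 [0.55856051 0.11124019 0.05521447] toolx yaw 9.747182836132106 z [ 1.00541348e-03  1.33232288e-04 -9.99999486e-01] 0.00038761052360683924 [ 0.03241708 -0.54714861  0.54701596]
[[ 0.002 -0.957 -0.289  0.081]
 [ 1.     0.002  0.001  0.   ]
 [-0.    -0.289  0.957 -0.171]
 [ 0.     0.     0.     1.   ]]
wrist amber_top 0.65 [302. 247.] [array([566.8, 117.4]), array([54.7, 67. ]), np.float64(10.3)]
wrist green_top 0.96 [165. 267.] [array([544.1, 194.5]), array([70.5, 71.3]), np.float64(10.1)]
wrist opal_top 0.77 [453. 262.] [array([572.6,  36.9]), array([69.4, 69.7]), np.float64(10.5)]
wrist violet_top 0.67 [154. 121.] [array([622.9, 209.6]), array([68.2, 70.1]), np.float64(10.3)]
wrist ruby_top 0.55 [306. 121.] [array([637.2, 130.4]), array([67.6, 67.7]), np.float64(10.4)]
wrist blue_top 0.92 [459. 118.] [array([651.7,  51.1]), array([67.8, 70.7]), np.float64(10.4)]
```

View pics/w1.png

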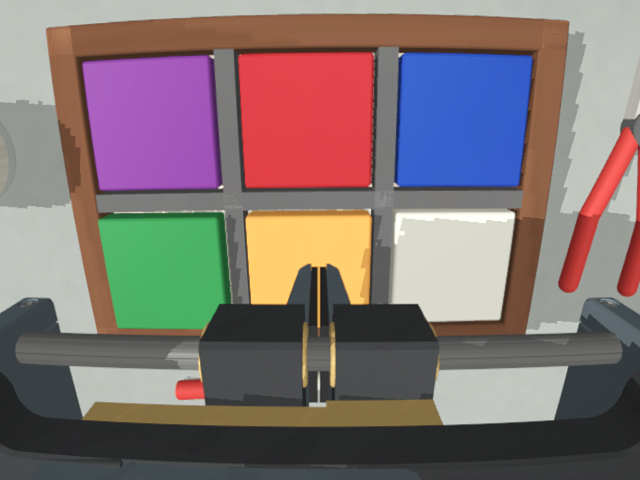

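The fingers are over amber at about (310,265), and green and white are clear on both sides. I'll shift about 4 mm towards the centre and step down, watching the force.

Request:
drive_tool([
  [0,-0.02,0.06,0,0,0,1],
  [0,0,0.05,0,0,0,1],
  [0,0,0.005,0,0,0,1],
  [0,0,0,0,0,0,1],
])

```text
t: 5.72
eef_pos: [0.5571, 0.1154, 0.0307]
ee_rot: [0.0, 0.996, 0.085, -0.0]
wrist_force: [1.5, 0.2, 0.5]
width: 0.0003
grasp_force: 0.0
```

Request:
drive_tool([
  [0,0,0.005,0,0,0,1],
  [0,0,0.005,0,0,0,1],
  [0,0,0.005,0,0,0,1],
])

```text
t: 6.1
eef_pos: [0.5573, 0.1154, 0.028]
ee_rot: [-0.0, 0.996, 0.085, 0.0]
wrist_force: [0.6, 0.8, -0.1]
width: 0.0008
grasp_force: 0.0
```

Request:
drive_tool([
  [0,0,0.005,0,0,0,1],
  [0,0,0.005,0,0,0,1],
  [0,0,0,0,0,0,1],
])

```text
t: 6.48
eef_pos: [0.5572, 0.1154, 0.0259]
ee_rot: [-0.0, 0.996, 0.085, 0.0]
wrist_force: [-0.3, 0.0, 0.8]
width: 0.0005
grasp_force: 0.1
```

Request:
drive_tool([
  [0,0,0.005,0,0,0,1],
  [0,0,0.005,0,0,0,1],
  [0,0,0,0,0,0,1],
])

```text
t: 6.85
eef_pos: [0.5571, 0.1154, 0.0238]
ee_rot: [0.0, 0.996, 0.085, -0.0]
wrist_force: [0.1, 0.2, 0.2]
width: 0.0005
grasp_force: 0.0
```

Request:
drive_tool([
  [0,0,0.005,0,0,0,1],
])

```text
t: 6.98
eef_pos: [0.5571, 0.1154, 0.0229]
ee_rot: [-0.0, 0.996, 0.085, -0.0]
wrist_force: [-0.4, -0.0, 1.9]
width: 0.0008
grasp_force: 1.2
```

Request:
drive_tool([
  [0,0,0.004,0,0,0,1],
])

```text
t: 7.1
eef_pos: [0.5572, 0.1154, 0.0222]
ee_rot: [-0.0, 0.996, 0.085, -0.0]
wrist_force: [-5.2, -1.4, 17.1]
width: 0.0005
grasp_force: 8.7
```

Request:
drive_tool([
  [0,0,0.003,0,0,0,1],
])

```text
t: 7.22
eef_pos: [0.5572, 0.1154, 0.0221]
ee_rot: [0.0, 0.996, 0.085, -0.0]
wrist_force: [-8.1, -1.6, 24.6]
width: 0.0004
grasp_force: 12.5
```

Contact with a firm stop at z = 0.022 and 25 N. I'll ease off slightly and hold.

Request:
drive_tool([
  [0,0,-0.002,0,0,0,1],
  [0,0,0,0,0,0,1],
  [0,0,0,0,0,0,1],
  [0,0,0,0,0,0,1],
  [0,0,0,0,0,0,1],
])

```text
t: 7.85
eef_pos: [0.5571, 0.1154, 0.0222]
ee_rot: [0.0, 0.996, 0.085, -0.0]
wrist_force: [-4.1, 0.1, 9.4]
width: 0.0005
grasp_force: 4.7
```

Run:
```python
from h import *
im=robot.capture("side");cv2.imwrite("pics/s1.png",cv2.resize(im[190:280,290:430,::-1],None,fx=5,fy=5,interpolation=2))
im=robot.capture("wrist");cv2.imwrite("pics/w2.png",im[...,::-1])
```

```text
(no output)
```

View pics/w2.png

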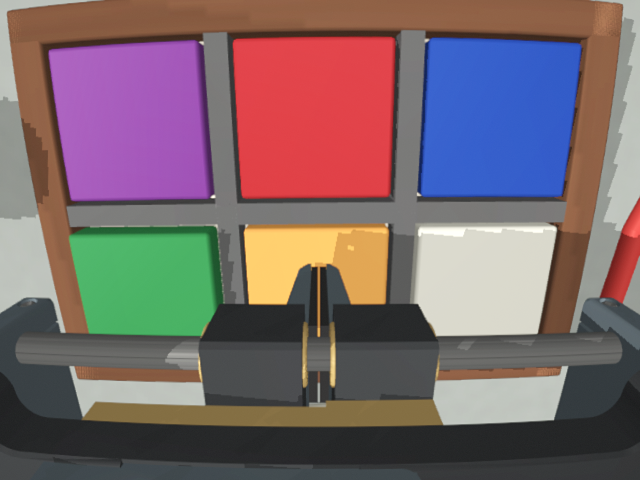

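The fingers press amber near its middle at (318,265), and the pane looks level with the ribs. Every other pane is clear. Holding.

Request:
drive_tool([
  [0,0,0,0,0,0,1],
  [0,0,0,0,0,0,1],
  [0,0,0,0,0,0,1],
  [0,0,0,0,0,0,1],
  [0,0,0,0,0,0,1],
])

```text
t: 8.57
eef_pos: [0.5572, 0.1154, 0.0222]
ee_rot: [0.0, 0.996, 0.085, -0.0]
wrist_force: [-4.0, -1.0, 9.9]
width: 0.0004
grasp_force: 4.7
```

Request:
drive_tool([
  [0,0,0,0,0,0,1],
  [0,0,0,0,0,0,1],
  [0,0,0,0,0,0,1],
  [0,0,0,0,0,0,1],
  [0,0,0,0,0,0,1],
])

```text
t: 9.2
eef_pos: [0.5572, 0.1154, 0.0222]
ee_rot: [0.0, 0.996, 0.085, -0.0]
wrist_force: [-3.9, -0.3, 9.3]
width: 0.0007
grasp_force: 4.7
```

Request:
drive_tool([
  [0,0,0,0,0,0,1],
  [0,0,0,0,0,0,1],
  [0,0,0,0,0,0,1],
  [0,0,0,0,0,0,1],
  [0,0,0,0,0,0,1],
])

```text
t: 9.82
eef_pos: [0.5571, 0.1154, 0.0222]
ee_rot: [-0.0, 0.996, 0.085, -0.0]
wrist_force: [-3.5, -1.4, 9.2]
width: 0.0005
grasp_force: 4.7
```

Request:
drive_tool([
  [0,0,0,0,0,0,1],
  [0,0,0,0,0,0,1],
  [0,0,0,0,0,0,1],
  [0,0,0,0,0,0,1],
  [0,0,0,0,0,0,1],
])

```text
t: 10.45
eef_pos: [0.5572, 0.1154, 0.0222]
ee_rot: [-0.0, 0.996, 0.085, -0.0]
wrist_force: [-3.1, -0.1, 9.4]
width: 0.0003
grasp_force: 4.7
```

Request:
drive_tool([
  [0,0,0,0,0,0,1],
  [0,0,0,0,0,0,1],
  [0,0,0,0,0,0,1],
  [0,0,0,0,0,0,1],
  [0,0,0,0,0,0,1],
])

```text
t: 11.08
eef_pos: [0.5572, 0.1154, 0.0222]
ee_rot: [0.0, 0.996, 0.085, -0.0]
wrist_force: [-2.4, -0.0, 9.6]
width: 0.0007
grasp_force: 4.7
```

Held for more than 3 s at about 9.5 N. Now I'll withdraw straight up with the fingers kept shut, then check.

Request:
drive_tool([
  [0,0,-0.02,0,0,0,1],
  [0,0,-0.15,0,0,0,1],
  [0,0,-0.25,0,0,0,1],
  [0,0,-0.25,0,0,0,1],
  [0,0,-0.25,0,0,0,1],
])

```text
t: 11.7
eef_pos: [0.5569, 0.1154, 0.2076]
ee_rot: [-0.0, 0.996, 0.085, 0.0]
wrist_force: [0.1, -0.1, -0.1]
width: 0.0004
grasp_force: 0.0
```

Request:
drive_tool([
  [-0.2,0,0,0,0,0,1],
  [-0.2,0,0,0,0,0,1],
  [0,0,0,0,0,0,1],
  [0,0,0,0,0,0,1],
])

```text
t: 12.2
eef_pos: [0.479, 0.102, 0.2063]
ee_rot: [-0.0, 0.996, 0.085, 0.001]
wrist_force: [-0.7, 0.7, -0.7]
width: 0.0003
grasp_force: 0.0
```

```bash
sed -i 's/w1/w3/' m.py; python3 m.py
python3 - <<'E'
from h import *
im=robot.capture("side");cv2.imwrite("pics/s2.png",cv2.resize(im[160:300,280:440,::-1],None,fx=4,fy=4,interpolation=2))
E
```

```text
12.2 [0.47900355 0.10196021 0.20631976] toolx yaw 9.766735650144867 z [ 1.00672318e-03  1.66842898e-04 -9.99999479e-01] 0.00030926342179677036 [-0.6995796   0.65220898 -0.6563761 ]
[[ 0.002 -0.957 -0.289  0.081]
 [ 1.     0.002  0.001  0.   ]
 [-0.    -0.289  0.957 -0.171]
 [ 0.     0.     0.     1.   ]]
wrist amber_top 0.82 [318. 126.] [array([556.7, 115.5]), array([66.6, 67.1]), np.float64(11.0)]
wrist green_top 0.95 [226. 124.] [array([542.1, 195.2]), array([68.4, 69.4]), np.float64(9.9)]
wrist opal_top 0.69 [410. 122.] [array([571.1,  36.3]), array([67.3, 68.7]), np.float64(10.5)]
wrist violet_top 0.73 [223.  34.] [array([616.4, 208.7]), array([59.9, 70.5]), np.float64(9.8)]
wrist ruby_top 0.59 [318.  37.] [array([630.1, 129.5]), array([55.7, 68. ]), np.float64(9.8)]
wrist blue_top 0.75 [409.  33.] [array([644.4,  49.9]), array([57.1, 70.1]), np.float64(11.2)]
```

View pics/w3.png

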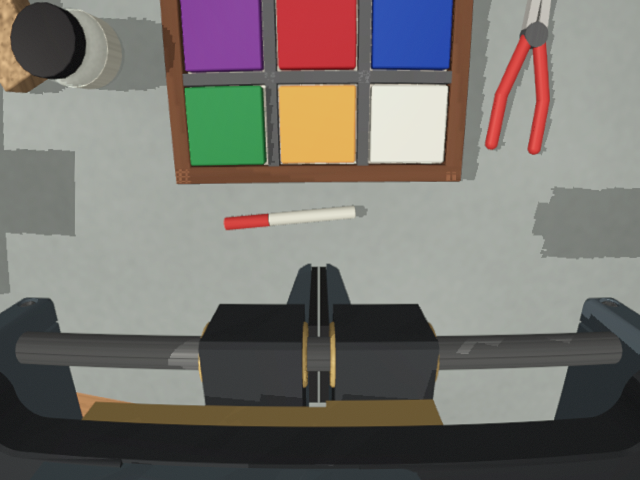

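View pics/s2.png

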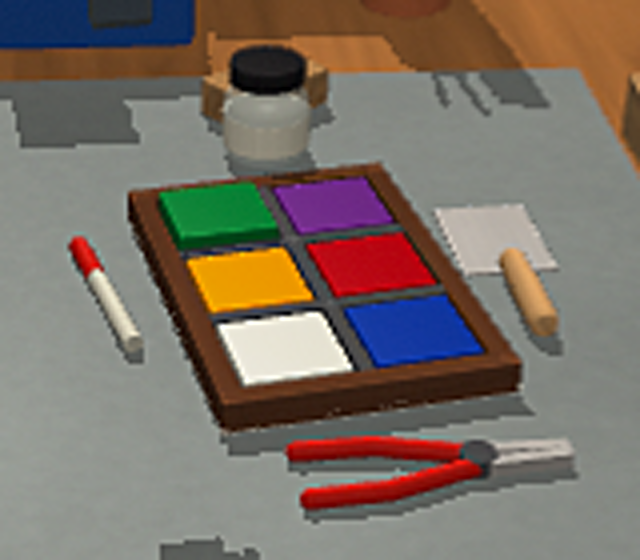

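The side crop shows amber at (250,278), now flush, with green at (218,212) still proud. The jar, marker, pliers and spatula have not been disturbed, and the wrist view agrees. Handing in.

```bash
python3 -c "
from workcell import robot
print(robot.close_job())"
```

```text
the job is handed in; nothing more can be done
None
```

The amber pane was pressed flush, held for over 3 s at about 9.5 N (25 N at most on the way down), and released; the last pictures show green still proud and the jar, marker, pliers and spatula where they were, and the job is handed in without a verdict shown.

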